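# Sort the hummus prep counter and close the nut jar

## Task

Sort the things lying on the counter: the lemon goes into the steel colander, the garlic bulb into the ceramic mortar, and both walnuts into the glass jar. Then close the jar by gently setting its glass lid on, fully seated and level; it only seats when the nuts lie below the jar's white fill line. Leave the wooden bowl and the yellow measuring cup where they are.

Things in the scene. Friction and masses are not known exactly. Their poses are not given: they have to be found in the camera images.
- walnut_a: A walnut in its shell, brown, standing on its blunt end: round, 31 mm across at its widest, 36 mm tall, about 15 g. Origin at its centre (18 mm above the counter at the start), z along its height, up at the start. It does not matter which walnut is which.
- walnut_b: The other walnut, the same as the first.
- garlic: A whole garlic bulb, off-white, standing on its root end: a round bulb 50 mm across, widest 19 mm above its underside, narrowing to a neck 12 mm across that ends 55 mm above its underside; about 55 g. Origin on its axis, 25 mm above its underside; z along the neck, up at the start.
- lemon: A yellow lemon lying on its side, 74 mm long and 50 mm across, with pointed ends; about 100 g. Origin at its centre, 25 mm above the counter at the start; its x axis runs along its length.
- lid: The jar's lift-off glass lid, right way up on the counter: a round flange 100 mm across, 7 mm thick; under it a tapered plug 12 mm deep, 77 mm across at the flange, 64 mm at its foot; on top an upright round wooden knob 24 mm across. About 180 g. Origin at the centre of the flange's underside (12 mm above the counter at the start), z up; the knob runs from 7 to 33 mm above it.
- jar: An open glass jar, brick-red rubber ring at its mouth, wire clips at its sides: 94 mm across outside, 84 mm inside, 78 mm tall, inner floor 6 mm up, white fill line 55 mm up. Fixed. Origin at the centre of its underside, z up. The seated lid's origin is on its axis, 78 mm up, the plug reaching down to 66 mm. Two walnuts fit side by side; one piled on the other is too high.
- mortar: A white ceramic mortar, 124 mm across its rim outside and about 106 mm inside, narrowing downward, 70 mm tall, inner floor 12 mm above its underside and about 70 mm across. Fixed. Origin at the centre of its underside, z up.
- colander: A round stainless colander with drain holes and two small side handles (along its y axis), 160 mm across its rim, 188 mm over the handles, narrowing downward to 84 mm, 66 mm tall, wall and floor 3 mm thick. Fixed. Origin at the centre of its underside, z up.
- bowl: A small brown olive-wood bowl, empty, 96 mm across and 38 mm tall: not part of the job, to be left where it is. Origin at the centre of its underside.
- cup: A yellow plastic measuring cup, 68 mm across and 45 mm tall, with a flat handle that reaches 95 mm from its axis along its x axis: not part of the job, to be left where it is. Origin at the centre of the cup's underside.
Mind the look-alikes: they are no part of the job. There is more than one size of the lemon; the job needs the larger.

How it is judged:
By the outcome, as a careful person would: the job done as asked, in the order asked, and still so for the second after the job is handed in, with the robot touching nothing.
It also fails if it takes over 120 s, if anything falls off the work surface, if the arm or the gripper's body presses on something with over 40 N, if the wrist force passes 120 N, or if a joint passes its speed limit or range.

## Robot

A 7-joint arm with a two-finger parallel gripper is mounted at the origin on the work surface. World frame = base frame: x ahead of the robot, y to its left, z up, the work surface at z = 0. Lengths are in m, angles in rad, forces in N, time in s.
With the tool pointing down it reaches from about 0.425 to 0.875 m from the base axis. Payload 4.7 kg.
Tool frame: the origin (TCP) lies at the very end of the fingers, on their centre line; the grasp point (between the pads) lies 19 mm behind it (hold_point_z is the distance from the TCP to the grasp point, in m); z points along the fingers, y is the line along which they close (so a half turn about z gives the same grasp; the last joint's range is limited). The gripper opens to 87 mm and grips with 3 to 60 N. Pads are 19 mm wide; open, the fingers measure 117 mm over their backs; the gripper's body (75 mm by 190 mm) begins 51 mm behind the grasp point.
Start: joints at [-1.253, 0.321, -0.07, 1.45, 0.023, 1.371, -0.057], TCP at [0.194, 0.62, 0.223] pointing down, gripper open.
Joint ranges: [-2.86, 2.86], [-0.3, 2.09], [-1.38, 1.24], [0.06, 2.45], [-1.56, 4.7], [0.09, 2.05], [-2.69, 2.69]. Speed limits (rad/s): [2.57, 2.57, 3.14, 3.14, 3.14, 3.14, 3.14].

## Interface

Orientations are given as a unit quaternion [x, y, z, w].
In Python, from station import * gives the robot as it stands.
- The arm moves only by the tool arm_command, never from a script. Its argument "commands" is a list that holds one entry, the list of rows, each a list of 4 numbers: the shift along the tool's x, y, z in mm, then the turn about the tool's z in degrees. A call has 1 to 12 rows; each row shifts and turns the commanded pose from where the row before left it, along the tool's axes as they then stand; what a row does not reach is not made up. A row lasts 1/10 s, in which the tool goes at most 50 mm and 8.59 degrees, less where a joint would pass 70% of its speed; a pose out of reach is approached as far as the arm can. A call is refused whole if a number of a shift passes 50 or a number of a turn 8.59, either way. A call with a gripper value outside its range is refused whole. "grip" is the opening in per cent of the stroke, from 0 (shut) to 100 (fully open), set as the call begins (left out, the last holds). The fingers move at their own pace and stop on an object; "grip_force" is the grip in N (left out, the last holds). Time passes only in rows, so rows that do not move let the fingers close. It gives the time, the measured TCP pose, the force, the opening and the grip force at its end, in the units of the state.
- get_state(): the state, without advancing time (a new reading comes with each control period).
- read_camera(name): name is "side" or "top" or "wrist"; returns a dict with "color" (384x512x3 uint8, red, green, blue), "z_map" (384x512 float32, m along the optical axis (not along the pixel's ray), 0 where there is no reading), "intrinsics" (3x3 intrinsics, pixels), "k1" (the pictures are not rectified: a ray, as slopes to the right and down, at radius r is drawn at 1 + k1 r^2 times it, then the intrinsics apply), "pose" (4x4, takes a point from camera to world coordinates). Camera axes: x right, y down, z forward; pixel columns grow to the right and rows downward; lengths in m; the calibration is good to about 2 mm. A picture is of the moment at which its call begins.
- finish_job(): hands the job in; it is judged then, once.
The state is a dict: "time": time; "joints": joint angles; "joint_velocities": joint speeds; "tau": joint torques, N m; "eef_pos": TCP position; "orientation": TCP orientation; "force": force on the tool from outside, world axes, zero at the start; "wrist_torque": the same for the moment, N m; "finger_gap": opening from 0.0 (shut) to 1.0 (fully open); "finger_force": force on a finger pad.
Only numpy, scipy, OpenCV 4.12 (cv2) and the standard library are available. Lean on these libraries where they do the work, as an engineer would, in place of code of your own. Each camera call takes 0.05 s, during which the arm holds its last target. There are 200 camera calls.

## Working session

There is one attempt and no reset: what is moved stays moved. The work goes in short steps, Python scripts to look and compute and a tool call to move; the robot and the scene stay as the last step left them, time stands still between calls to the robot, and variables do not carry over. Pictures are saved under pics/ and viewed, at most 14 in all, crops included, and the job is handed in when it is done.

Besides the shell and the picture viewer there is one more tool, called after ">>>" as a command line: name --argument value ..., lists and objects as JSON in quotes. arm_command: Moves the arm, as the interface text tells. Its arguments: {"type":"object","properties":{"commands":{"type":"array","items":{"type":"array","items":{"type":"array","items":{"type":"number"}}}},"grip":{"type":"number"},"grip_force":{"type":"number"}},"required":["commands"]}

```bash
mkdir -p pics
cat > h.py <<'E'
from station import *
import numpy as np, cv2
def cam(n):
    return read_camera(n)
def save(im,name): cv2.imwrite('pics/'+name,cv2.cvtColor(im,cv2.COLOR_RGB2BGR))
def rays(c,uv):
    K=c['intrinsics'];k1=float(c['k1'])
    uv=np.asarray(uv,float).reshape(-1,1,2)
    return cv2.undistortPoints(uv,np.array(K,float),np.array([k1,0,0,0.]))[:,0]
def at_z(c,uv,z):
    r=rays(c,uv);P=np.array(c['pose']);d=np.c_[r,np.ones(len(r))]@P[:3,:3].T;o=P[:3,3]
    return o+d*((z-o[2])/d[:,2])[:,None]
def cloud(c):
    h,w=c['z_map'].shape;v,u=np.mgrid[:h,:w]
    r=rays(c,np.c_[u.ravel(),v.ravel()]);z=c['z_map'].ravel()[:,None];P=np.array(c['pose'])
    return ((np.c_[r*z,z])@P[:3,:3].T+P[:3,3]).reshape(h,w,3)
E
python3 - <<'E'
from h import *
import pickle
cs={n:cam(n) for n in('top','side','wrist')}
pickle.dump(cs,open('c0.pkl','wb'))
for n in('top','side'): save(cv2.resize(cs[n]['color'],(800,600)),n+'0.png')
for n in cs: print(n,np.round(cs[n]['pose'],3).tolist(),cs[n]['k1'],np.round(cs[n]['intrinsics'],1).tolist())
print(get_state())
E
```

```text
top [[-0.025, -0.984, 0.177, 0.325], [-0.999, 0.03, 0.025, -0.007], [-0.029, -0.176, -0.984, 1.138], [0.0, 0.0, 0.0, 1.0]] -0.023058947700265026 [[438.7, 0.0, 256.9], [0.0, 438.7, 191.4], [0.0, 0.0, 1.0]]
side [[0.774, -0.417, 0.477, -0.025], [-0.634, -0.508, 0.583, -0.684], [-0.001, -0.753, -0.658, 0.82], [0.0, 0.0, 0.0, 1.0]] -0.10896806102842178 [[365.0, 0.0, 254.5], [0.0, 365.0, 188.1], [0.0, 0.0, 1.0]]
wrist [[0.298, 0.925, 0.235, 0.132], [0.955, -0.288, -0.075, 0.64], [-0.002, 0.247, -0.969, 0.384], [0.0, 0.0, 0.0, 1.0]] -0.03201193042615671 [[268.7, 0.0, 256.3], [0.0, 268.7, 192.3], [0.0, 0.0, 1.0]]
{'time': 0.15, 'joints': array([-1.25289969,  0.32169182, -0.07009712,  1.45134926,  0.02260089,
        1.370807  , -0.0569108 ]), 'joint_velocities': array([ 0.00059839, -0.00225677, -0.00036212, -0.00327538,  0.00133572,
        0.00107399,  0.00153036]), 'tau': array([-7.67741240e-04, -4.91790748e+01, -4.05069524e-01, -3.12878823e+01,
       -6.39564358e-02,  4.04731405e-02,  1.00481379e-04]), 'eef_pos': array([0.19436102, 0.61984028, 0.22171032]), 'orientation': array([ 1.51302726e-01,  9.88487201e-01, -7.30829606e-04, -7.09645919e-05]), 'force': array([-0.93959069,  0.32982799,  0.65053559]), 'wrist_torque': array([-0.01090043,  0.01659736, -0.02363291]), 'finger_force': 0.0, 'finger_gap': 1.00583581887292}
```

View pics/top0.png

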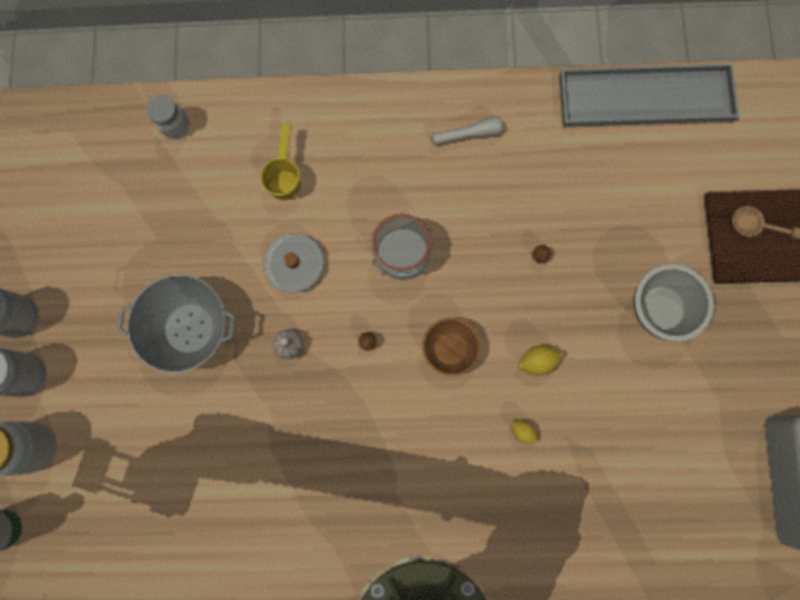

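View pics/side0.png

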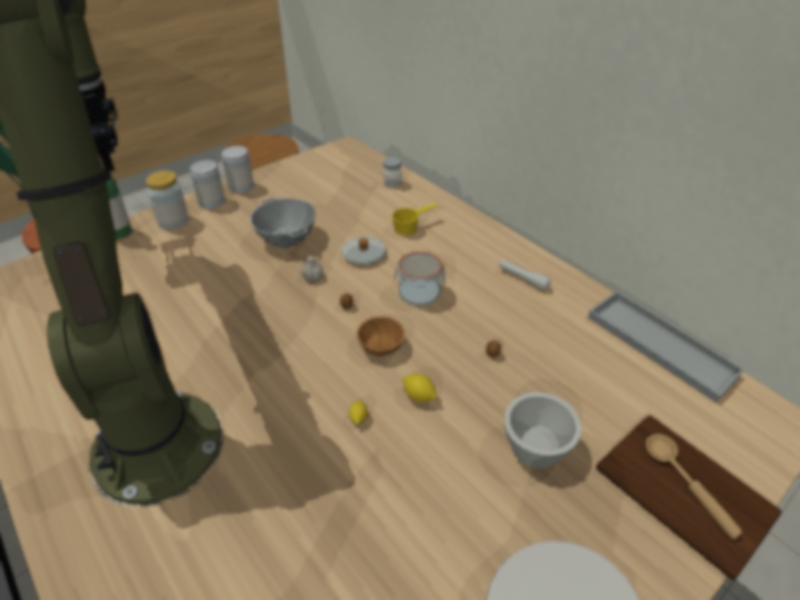

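Top view (800x600): large lemon (541,360) and small lemon (525,431). Walnuts at (541,254) and (368,341), garlic (288,344), lid (294,263), jar (402,245), mortar (674,303), colander (178,323), bowl (451,346), cup (281,178). The lemon at (541,360) is visibly the larger; I'll measure both and confirm it in a crop.

Run:
```python
from h import *
import pickle
cs=pickle.load(open('c0.pkl','rb'));c=cs['top'];P=cloud(c)
im=c['color']
save(cv2.resize(im[150:300,150:380],(800,522),interpolation=cv2.INTER_CUBIC),'crop0.png')
H=P[...,2]
n,L,st,ce=cv2.connectedComponentsWithStats(((H>0.008)&(c['z_map']>0)).astype(np.uint8))
for i in range(1,n):
    if st[i,4]<25: continue
    m=L==i;Q=P[m]
    (cx,cy),r=cv2.minEnclosingCircle(Q[:,:2].astype(np.float32))
    w=np.linalg.eigh(np.cov(Q[:,:2].T))[1][:,1]
    print(np.round(ce[i]*1.5625),st[i,4],'med',np.round(np.median(Q,0),3),'min',Q.min(0).round(3),'max',Q.max(0).round(3),'circ',np.round([cx,cy,r],3),'ang',round(np.degrees(np.arctan2(w[1],w[0]))))
t=lambda x,y,z:np.round(at_z(c,[[x/1.5625,y/1.5625]],z)[0],3)
for nm,x,y,z in [('lemon',541,360,.025),('small',525,431,.018),('wa',541,254,.02),('wb',368,341,.02),('garlic',288,344,.03),('knob',291,260,.045),('flange',295,263,.019),('jarring',402,243,.078),('mortar rim',674,302,.07),('col rim',178,323,.066),('bowl',452,345,.038)]: print(nm,t(x,y,z))
```

```text
[652.  94.] 978 med [ 0.878 -0.426  0.018] min [ 0.825 -0.571  0.008] max [ 0.931 -0.268  0.026] circ [ 0.878 -0.418  0.159] ang 91
[167. 116.] 511 med [0.849 0.413 0.064] min [0.831 0.392 0.008] max [0.883 0.445 0.075] circ [0.857 0.419 0.028] ang 113
[469. 130.] 393 med [ 0.815 -0.108  0.025] min [ 0.797 -0.157  0.01 ] max [ 0.842 -0.035  0.039] circ [ 0.823 -0.095  0.063] ang 100
[281. 165.] 456 med [0.763 0.218 0.041] min [0.705 0.188 0.008] max [0.834 0.253 0.051] circ [0.77  0.217 0.065] ang 171
[753. 235.] 3486 med [ 0.617 -0.57   0.018] min [ 0.538 -0.658  0.008] max [ 0.7   -0.496  0.039] circ [ 0.618 -0.578  0.111] ang 153
[400. 245.] 787 med [0.615 0.022 0.06 ] min [ 0.56  -0.028  0.008] max [0.655 0.068 0.084] circ [0.607 0.02  0.054] ang 178
[293. 263.] 1113 med [0.592 0.201 0.019] min [0.545 0.153 0.009] max [0.644 0.252 0.049] circ [0.595 0.203 0.051] ang 171
[540. 253.] 116 med [ 0.593 -0.211  0.03 ] min [ 0.581 -0.226  0.015] max [ 0.611 -0.198  0.04 ] circ [ 0.596 -0.213  0.015] ang 53
[673. 302.] 1983 med [ 0.505 -0.421  0.039] min [ 0.438 -0.467  0.008] max [ 0.56
[... 1169 characters left out ...]
43] ang -177
[523. 431.] 197 med [ 0.306 -0.166  0.029] min [ 0.288 -0.187  0.015] max [ 0.323 -0.147  0.039] circ [ 0.304 -0.167  0.025] ang 51
[  8. 529.] 270 med [0.173 0.652 0.032] min [0.139 0.647 0.008] max [0.2   0.68  0.065] circ [0.169 0.675 0.031] ang -172
[422. 583.] 1422 med [ 0.076 -0.     0.016] min [ 0.051 -0.096  0.008] max [0.11  0.094 0.064] circ [ 0.056 -0.001  0.095] ang 89
lemon [ 0.418 -0.202  0.025]
small [ 0.306 -0.171  0.018]
wa [ 0.595 -0.214  0.02 ]
wb [0.457 0.078 0.02 ]
garlic [0.455 0.208 0.03 ]
knob [0.592 0.201 0.045]
flange [0.593 0.199 0.019]
jarring [0.606 0.016 0.078]
mortar rim [ 0.499 -0.408  0.07 ]
col rim [0.489 0.378 0.066]
bowl [ 0.445 -0.059  0.038]
```

View pics/crop0.png

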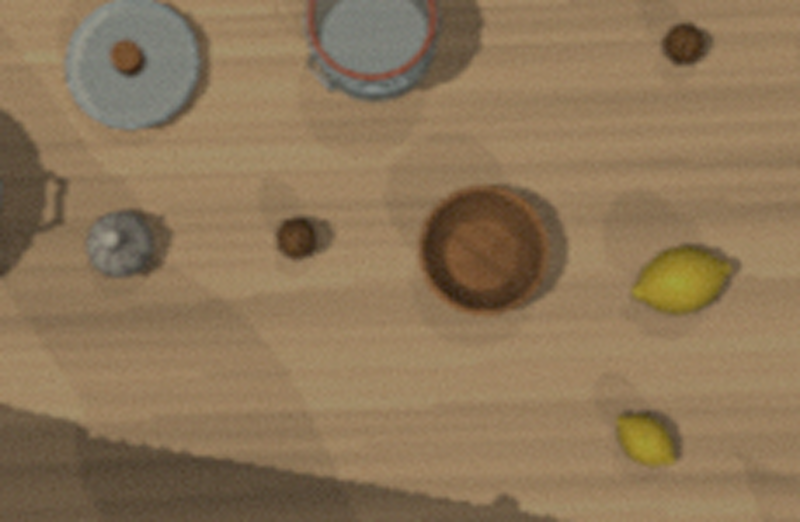

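The crop shows two lemons: (683,280), about 74 mm long, and (645,440), about 45 mm. The first matches the description (74 mm), so it's the one at world (0.419,-0.200). First I turn the tool so the fingers close across it.

Add to h.py:
```python
def ax():
    x,y,z,w=get_state()['orientation']
    from scipy.spatial.transform import Rotation as R
    return R.from_quat([x,y,z,w]).as_matrix()
def sh(*pts):
    s=get_state();p=s['eef_pos'];M=ax()
    print('t',round(s['time'],1),'pos',np.round(p*1000,1),'yaw_y',round(np.degrees(np.arctan2(M[1,1],M[0,1])),1),'tilt',round(np.degrees(np.arccos(-M[2,2])),2),'q',np.round(s['joints'],2))
    for q in pts:
        q=np.array(q,float);d=M.T@(q-p)*1000;print(' to',q,'shift mm',np.round(d,1));p=q
```

```text
(no output)
```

>>> arm_command --commands '[[[0, 0, 0, 8.5], [0, 0, 0, 8.5], [0, 0, 0, 8.5], [0, 0, 0, 8.5], [0, 0, 0, 8.5], [0, 0, 0, 8.5], [0, 0, 0, 8.5], [0, 0, 0, 0]]]' --grip 100 --grip_force 15

```text
time: 0.95
eef_pos: [0.1944, 0.62, 0.2222]
orientation: [0.622, 0.783, -0.0, 0.0]
force: [-0.1, -1.1, -0.2]
finger_gap: 0.997
finger_force: 0.0
```

```bash
python3 -c "
from h import *
sh([.48,.35,.22],[.52,-.0,.22],[.419,-.200,.14])"
```

```text
t 0.9 pos [194.4 620.  222.2] yaw_y 13.1 tilt 0.04 q [-1.36  0.32  0.06  1.46 -0.02  1.37 -1.06]
 to [0.48 0.35 0.22] shift mm [-327.6  217.1    2.4]
 to [ 0.52 -0.    0.22] shift mm [-3.50e+02 -4.02e+01  3.00e-01]
 to [ 0.419 -0.2    0.14 ] shift mm [-171.9 -143.6   80.1]
```

>>> arm_command --commands '[[[-33, 22, 0, 0], [-33, 22, 0, 0], [-33, 22, 0, 0], [-33, 22, 0, 0], [-33, 22, 0, 0], [-33, 22, 0, 0], [-33, 22, 0, 0], [-33, 22, 0, 0], [-33, 22, 0, 0], [-33, 22, 0, 0], [0, 0, 0, 0]]]'

```text
time: 2.05
eef_pos: [0.4888, 0.3419, 0.2227]
orientation: [0.625, 0.781, -0.0, 0.002]
force: [-0.4, -0.2, 0.2]
finger_gap: 1.001
finger_force: 0.0
```

>>> arm_command --commands '[[[-35, -4, 0, 0], [-35, -4, 0, 0], [-35, -4, 0, 0], [-35, -4, 0, 0], [-35, -4, 0, 0], [-35, -4, 0, 0], [-35, -4, 0, 0], [-35, -4, 0, 0], [-35, -4, 0, 0], [-35, -4, 0, 0], [0, 0, 0, 0]]]'

```text
time: 3.15
eef_pos: [0.5239, -0.0073, 0.2229]
orientation: [0.624, 0.782, -0.001, 0.001]
force: [-0.5, 0.8, 0.1]
finger_gap: 1.0
finger_force: 0.0
```

```bash
python3 -c "
from h import *
sh([.419,-.200,.14])"
```

```text
t 3.1 pos [523.9  -7.3 222.9] yaw_y 12.8 tilt 0.13 q [-0.59  0.04  0.57  1.78 -0.02  1.32  0.21]
 to [ 0.419 -0.2    0.14 ] shift mm [-164.4 -145.    83.3]
```

>>> arm_command --commands '[[[-27, -24, 14, 0], [-27, -24, 14, 0], [-27, -24, 14, 0], [-27, -24, 14, 0], [-27, -24, 14, 0], [-27, -24, 14, 0], [0, 0, 0, 0], [0, 0, 0, 0]]]'

```text
time: 3.95
eef_pos: [0.4202, -0.1913, 0.1385]
orientation: [0.622, 0.783, 0.0, -0.0]
force: [0.1, 0.9, -0.1]
finger_gap: 0.998
finger_force: 0.0
```

Run:
```python
from h import *
c=cam('wrist');save(cv2.resize(c['color'],(800,600)),'w1.png')
P=cloud(c);im=c['color'].astype(int)
m=((im[...,0]-im[...,2]>60)&(P[...,2]>.015)&(c['z_map']>0)&(np.hypot(P[...,0]-.419,P[...,1]+.2)<.06))
Q=P[m];(cx,cy),r=cv2.minEnclosingCircle(Q[:,:2].astype(np.float32));w=np.linalg.eigh(np.cov(Q[:,:2].T))[1][:,1]
print(m.sum(),np.median(Q,0),cx,cy,r,np.degrees(np.arctan2(w[1],w[0])),Q[:,2].max())
sh([.419,-.2,.012])
```

```text
3889 [ 0.42510212 -0.17933916  0.0481109 ] 0.4218423664569855 -0.19000372290611267 0.058147184550762177 -137.4859611883823 0.2393574552507043
t 4.0 pos [ 421.  -190.6  138.8] yaw_y 13.2 tilt 0.06 q [-0.4  -0.05  0.76  2.03  0.04  1.15  0.57]
 to [ 0.419 -0.2    0.012] shift mm [ -8.8  -4.2 126.8]
```

View pics/w1.png

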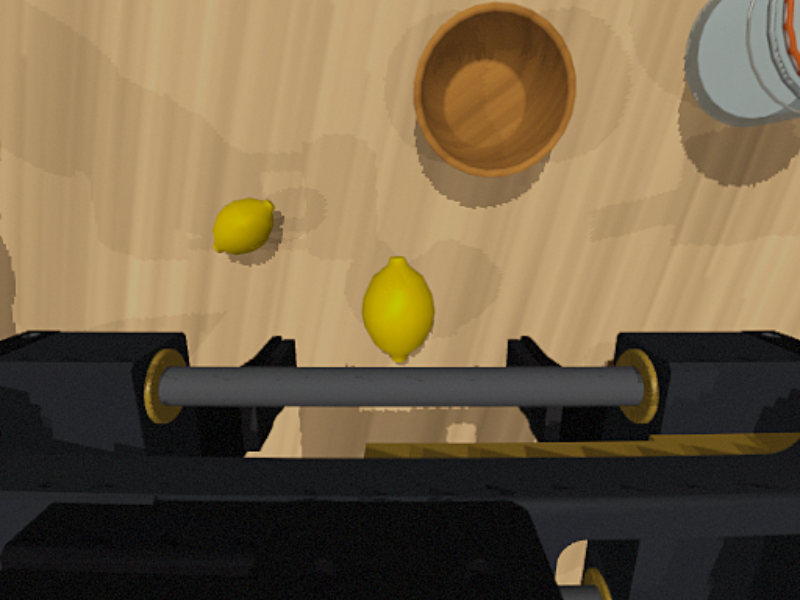

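The wrist view shows the lemon at (398,308), long axis square to the closing line, with the small one apart at (244,226). Next I refine the lemon's centre.

Run:
```python
from h import *
c=cam('wrist')
im=c['color'];hsv=cv2.cvtColor(im,cv2.COLOR_RGB2HSV)
m=cv2.inRange(hsv,(20,190,90),(35,255,255))
n,L,st,ce=cv2.connectedComponentsWithStats(m)
for i in range(1,n):
    if st[i,4]>150:
        x,y,w,h,a=st[i];print(st[i],at_z(c,[[x+w/2-.5,y+h/2-.5],[x+w/2,y],[x+w/2,y+h]],.025).round(4).tolist())
sh([.419,-.2,.010])
```

```text
[ 135  127   40   36 1089] [[0.3113, -0.1681, 0.025], [0.3092, -0.1507, 0.025], [0.3145, -0.1868, 0.025]]
[ 231  165   46   67 2145] [[0.4223, -0.2, 0.025], [0.4147, -0.1654, 0.025], [0.4317, -0.2377, 0.025]]
[426 278  67  13 309] [[0.6847, -0.2474, 0.025], [0.6818, -0.2397, 0.025], [0.6894, -0.2561, 0.025]]
[234 284  74   9 263] [[0.4665, -0.3018, 0.025], [0.4658, -0.2965, 0.025], [0.4687, -0.3082, 0.025]]
t 4.0 pos [ 421.4 -190.3  139. ] yaw_y 13.3 tilt 0.06 q [-0.4  -0.05  0.76  2.03  0.04  1.15  0.57]
 to [ 0.419 -0.2    0.01 ] shift mm [ -8.9  -4.7 128.9]
```

>>> arm_command --commands '[[[-9, -3, 0, 0], [0, 0, 25, 0], [0, 0, 25, 0], [0, 0, 25, 0], [0, 0, 20, 0], [0, 0, 20, 0], [0, 0, 16, 0], [0, 0, 0, 0]]]'

```text
time: 4.85
eef_pos: [0.4183, -0.2006, 0.0059]
orientation: [0.621, 0.784, -0.001, -0.002]
force: [-0.5, -0.2, 0.6]
finger_gap: 1.001
finger_force: 0.0
```

>>> arm_command --commands '[[[0, 0, 0, 0], [0, 0, 0, 0], [0, 0, 0, 0], [0, 0, 0, 0], [0, 0, 0, 0], [0, 0, 0, 0], [0, 0, 0, 0], [0, 0, 0, 0]]]' --grip 0 --grip_force 15

```text
time: 5.65
eef_pos: [0.4198, -0.2012, 0.0079]
orientation: [0.622, 0.783, 0.0, 0.0]
force: [-0.3, 0.4, 3.2]
finger_gap: 0.557
finger_force: 15.0
```

>>> arm_command --commands '[[[0, 0, -15, 0], [0, 0, -25, 0], [0, 0, -35, 0], [0, 0, -35, 0], [0, 0, -35, 0], [0, 0, -35, 0], [0, 0, 0, 0]]]'

```text
time: 6.35
eef_pos: [0.4221, -0.2022, 0.1917]
orientation: [0.622, 0.783, 0.002, 0.003]
force: [0.5, 0.3, -1.1]
finger_gap: 0.564
finger_force: 15.0
```

```bash
python3 -c "
from h import *
sh([.54,-.02,.2],[.489,.380,.2])"
```

```text
t 6.3 pos [ 422.1 -202.2  191.7] yaw_y 13.1 tilt 0.47 q [-0.42 -0.11  0.78  1.96  0.08  1.26  0.55]
 to [ 0.54 -0.02  0.2 ] shift mm [150.7 156.2  -7.4]
 to [0.489 0.38  0.2  ] shift mm [401.2  40.9  -0.6]
```

>>> arm_command --commands '[[[25, 26, -2, 0], [25, 26, -2, 0], [25, 26, 0, 0], [25, 26, 0, 0], [25, 26, 0, 0], [25, 26, 0, 0], [0, 0, 0, 0]]]'

```text
time: 7.05
eef_pos: [0.5385, -0.0138, 0.1895]
orientation: [0.619, 0.786, -0.0, -0.001]
force: [-1.4, 0.7, -1.2]
finger_gap: 0.561
finger_force: 15.0
```

>>> arm_command --commands '[[[40, 4, 0, 0], [40, 4, 0, 0], [40, 4, 0, 0], [40, 4, 0, 0], [40, 4, 0, 0], [40, 4, 0, 0], [40, 4, 0, 0], [40, 4, 0, 0], [40, 4, 0, 0], [40, 4, 0, 0], [0, 0, 0, 0], [0, 0, 0, 0]]]'

```text
time: 8.25
eef_pos: [0.4849, 0.3788, 0.1897]
orientation: [0.621, 0.784, -0.002, 0.0]
force: [0.1, -0.9, -1.0]
finger_gap: 0.555
finger_force: 15.0
```

```bash
python3 -c "
from h import *
sh([.489,.380,.2],[.489,.380,.03]);print(get_state()['finger_gap'])"
```

```text
t 8.2 pos [484.9 378.8 189.7] yaw_y 13.2 tilt 0.18 q [-0.98  0.27  0.33  1.6  -0.09  1.29 -0.41]
 to [0.489 0.38  0.2  ] shift mm [  0.2   4.3 -10.3]
 to [0.489 0.38  0.03 ] shift mm [  0.4   0.4 170. ]
0.5545428826170242
```

>>> arm_command --commands '[[[0, 4, 20, 0], [0, 0, 30, 0], [0, 0, 30, 0], [0, 0, 30, 0], [0, 0, 25, 0], [0, 0, 18, 0], [0, 0, 12, 0], [0, 0, 0, 0]]]'

```text
time: 9.05
eef_pos: [0.4891, 0.3771, 0.0246]
orientation: [0.623, 0.782, -0.002, 0.0]
force: [0.7, -0.4, -1.3]
finger_gap: 0.555
finger_force: 15.0
```

>>> arm_command --commands '[[[0, 0, 0, 0], [0, 0, 0, 0], [0, 0, 0, 0], [0, 0, 0, 0], [0, 0, 0, 0]]]' --grip 68

```text
time: 9.55
eef_pos: [0.4898, 0.3801, 0.0271]
orientation: [0.622, 0.783, 0.0, 0.0]
force: [-0.5, 0.7, -0.0]
finger_gap: 0.678
finger_force: 0.0
```

>>> arm_command --commands '[[[0, 0, -15, 0], [0, 0, -25, 0], [0, 0, -35, 0], [0, 0, -35, 0], [0, 0, -35, 0], [0, 0, -35, 0], [0, 0, 0, 0]]]'

```text
time: 10.25
eef_pos: [0.4924, 0.3817, 0.2141]
orientation: [0.622, 0.783, 0.006, 0.001]
force: [0.9, 0.8, 0.9]
finger_gap: 0.676
finger_force: 0.0
```

```bash
python3 -c "
from h import *
sh([.457,.211,.2])
c=cam('top');P=cloud(c);hsv=cv2.cvtColor(c['color'],cv2.COLOR_RGB2HSV)
m=cv2.inRange(hsv,(20,150,80),(35,255,255))
n,L,st,ce=cv2.connectedComponentsWithStats(m)
for i in range(1,n):
    if st[i,4]>40: print(st[i],np.median(P[L==i],0).round(3))
"
```

```text
t 10.2 pos [492.4 381.7 214.1] yaw_y 13.1 tilt 0.67 q [-0.98  0.26  0.34  1.56 -0.09  1.32 -0.4 ]
 to [0.457 0.211 0.2  ] shift mm [-158.3  -73.3   12.5]
[167  80  25  47 591] [0.755 0.22  0.024]
[105 201  27  17 330] [0.486 0.374 0.046]
[328 269  16  15 165] [ 0.305 -0.168  0.03 ]
```

Lemon is in the colander. Garlic next.

>>> arm_command --commands '[[[-26, -12, 0, 0], [-26, -12, 0, 0], [-26, -12, 0, 0], [-26, -12, 25, 0], [-27, -13, 25, 0], [-27, -12, 25, 0], [0, 0, 0, 0], [0, 0, 0, 0]]]' --grip 100

```text
time: 11.1
eef_pos: [0.4535, 0.2087, 0.1308]
orientation: [0.622, 0.783, -0.001, -0.001]
force: [0.4, 0.5, 0.2]
finger_gap: 1.003
finger_force: 0.0
```

Run:
```python
from h import *
c=cam('wrist');P=cloud(c);z=P[...,2]
save(cv2.resize(c['color'],(640,480)),'w2.png')
m=(z>.012)&(z<.07)&(np.hypot(P[...,0]-.457,P[...,1]-.211)<.04)
Q=P[m];(cx,cy),r=cv2.minEnclosingCircle(Q[:,:2].astype(np.float32))
print(m.sum(),cx,cy,r,Q[:,2].max(),Q[Q[:,2]>.05].mean(0))
sh([.457,.211,.004])
```

```text
1722 0.4610767662525177 0.21028250455856323 0.025817934423685074 0.05668462643756114 [0.46069238 0.21077448 0.05461832]
t 11.2 pos [454.3 210.  131.7] yaw_y 13.1 tilt 0.03 q [-0.88  0.07  0.41  1.94 -0.03  1.14 -0.23]
 to [0.457 0.211 0.004] shift mm [  0.3   2.9 127.7]
```

View pics/w2.png

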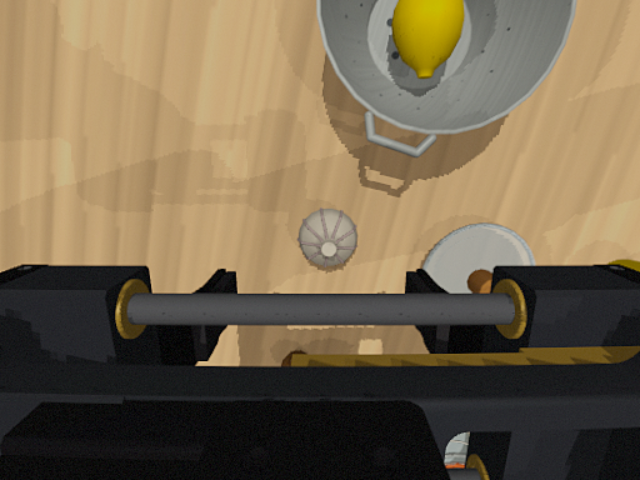

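The wrist view shows the garlic at (328,240), centred between the fingers, and the lemon in the colander at (428,30).

>>> arm_command --commands '[[[0, 6, 0, 0], [0, 0, 25, 0], [0, 0, 25, 0], [0, 0, 25, 0], [0, 0, 20, 0], [0, 0, 18, 0], [0, 0, 14, 0], [0, 0, 0, 0], [0, 0, 0, 0]]]'

```text
time: 12.05
eef_pos: [0.4608, 0.2114, 0.005]
orientation: [0.622, 0.783, 0.0, 0.0]
force: [0.5, 0.4, 0.9]
finger_gap: 1.004
finger_force: 0.0
```

>>> arm_command --commands '[[[0, 0, 0, 0], [0, 0, 0, 0], [0, 0, 0, 0], [0, 0, 0, 0], [0, 0, 0, 0], [0, 0, 0, 0], [0, 0, 0, 0], [0, 0, 0, 0]]]' --grip 0 --grip_force 12

```text
time: 12.85
eef_pos: [0.4601, 0.2108, 0.0047]
orientation: [0.622, 0.783, -0.0, -0.0]
force: [-0.2, -0.3, 2.3]
finger_gap: 0.556
finger_force: 12.0
```

>>> arm_command --commands '[[[0, 0, -10, 0], [0, 0, -20, 0], [0, 0, -35, 0], [0, 0, -40, 0], [0, 0, -40, 0], [0, 0, -45, 0], [0, 0, 0, 0]]]'

```text
time: 13.55
eef_pos: [0.4639, 0.2125, 0.2017]
orientation: [0.622, 0.783, 0.006, 0.002]
force: [-0.7, 0.7, -1.3]
finger_gap: 0.557
finger_force: 12.0
```

```bash
python3 -c "
from h import *
sh([.54,-.05,.2],[.5,-.409,.2])"
```

```text
t 13.6 pos [463.9 212.5 201.7] yaw_y 13.1 tilt 0.73 q [-0.89  0.02  0.42  1.85 -0.01  1.27 -0.24]
 to [ 0.54 -0.05  0.2 ] shift mm [-272.9   14.7    0.6]
 to [ 0.5   -0.409  0.2  ] shift mm [-340.6 -120.1   -3. ]
```

>>> arm_command --commands '[[[-34, 2, 0, 0], [-34, 2, 0, 0], [-34, 2, 0, 0], [-34, 2, 0, 0], [-34, 2, 0, 0], [-34, 2, 0, 0], [-34, 2, 0, 0], [-34, 2, 0, 0], [0, 0, 0, 0]]]'

```text
time: 14.45
eef_pos: [0.5375, -0.0569, 0.1947]
orientation: [0.625, 0.78, -0.001, 0.001]
force: [0.1, -0.1, -0.4]
finger_gap: 0.557
finger_force: 12.0
```

>>> arm_command --commands '[[[-34, -12, 0, 0], [-34, -12, 0, 0], [-34, -12, 0, 0], [-34, -12, 0, 0], [-34, -12, 0, 0], [-34, -12, 0, 0], [-34, -12, 0, 0], [-34, -12, 0, 0], [-34, -12, 0, 0], [-34, -12, 0, 0], [0, 0, 0, 0], [0, 0, 0, 0]]]'

```text
time: 15.65
eef_pos: [0.4969, -0.409, 0.194]
orientation: [0.623, 0.783, 0.0, -0.001]
force: [0.6, 0.3, -1.7]
finger_gap: 0.555
finger_force: 12.0
```

Run:
```python
from h import *
sh([.5,-.409,.2],[.5,-.409,.045]);print(get_state()['finger_gap'])
c=cam('wrist');P=cloud(c)
save(cv2.resize(c['color'],(640,480)),'w3.png')
m=(P[...,2]>.062)&(P[...,2]<.085)&(np.hypot(P[...,0]-.5,P[...,1]+.409)<.075)
Q=P[m];print(m.sum(),Q[:,:2].min(0),Q[:,:2].max(0))
A=np.c_[2*Q[:,:2],np.ones(len(Q))];s=np.linalg.lstsq(A,(Q[:,:2]**2).sum(1),rcond=None)[0];print(s[:2],np.sqrt(s[2]+s[0]**2+s[1]**2))
```

```text
t 15.7 pos [ 496.9 -409.   194. ] yaw_y 13.0 tilt 0.07 q [-0.    0.42  0.86  1.53 -0.32  1.34  1.11]
 to [ 0.5   -0.409  0.2  ] shift mm [-0.6  3.  -6. ]
 to [ 0.5   -0.409  0.045] shift mm [-1.00e-01  1.00e-01  1.55e+02]
0.5553146326580766
2198 [ 0.44243002 -0.45723948] [ 0.56481916 -0.34715979]
[ 0.50306938 -0.40760478] 0.05594061730747131
```

View pics/w3.png

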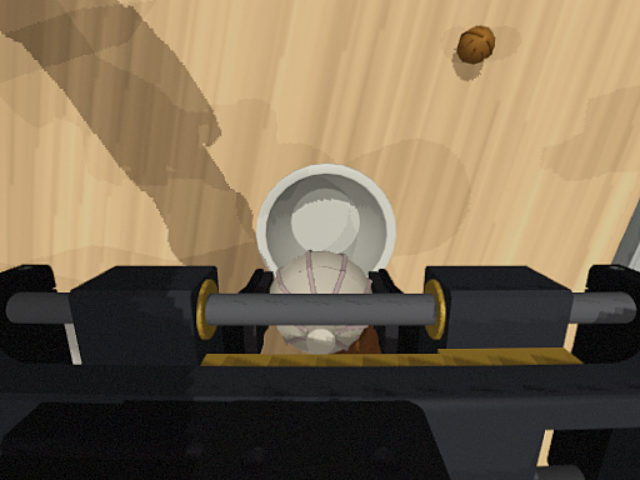

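The mortar rim is centred at (326,232) in view and the garlic is held upright at (320,310). Lowering to just clear the narrowing wall.

>>> arm_command --commands '[[[0, 5, 20, 0], [0, 0, 30, 0], [0, 0, 30, 0], [0, 0, 30, 0], [0, 0, 20, 0], [0, 0, 12, 0], [0, 0, 8, 0], [0, 0, 0, 0], [0, 0, 0, 0]]]'

```text
time: 16.6
eef_pos: [0.5031, -0.4079, 0.0455]
orientation: [0.622, 0.783, 0.0, 0.001]
force: [-0.2, -0.1, 0.1]
finger_gap: 0.556
finger_force: 12.0
```

>>> arm_command --commands '[[[0, 0, 0, 0], [0, 0, 0, 0], [0, 0, 0, 0], [0, 0, 0, 0]]]' --grip 64

```text
time: 17.0
eef_pos: [0.5025, -0.4079, 0.0449]
orientation: [0.622, 0.783, 0.0, 0.0]
force: [0.2, 0.0, -0.3]
finger_gap: 0.632
finger_force: 0.0
```

>>> arm_command --commands '[[[0, 0, -15, 0], [0, 0, -25, 0], [0, 0, -35, 0], [0, 0, -40, 0], [0, 0, -40, 0], [0, 0, 0, 0]]]'

```text
time: 17.6
eef_pos: [0.5044, -0.4108, 0.2073]
orientation: [0.622, 0.783, 0.0, 0.006]
force: [-0.1, -0.5, -0.4]
finger_gap: 0.638
finger_force: 0.0
```

Run:
```python
from h import *
sh([.55,-.3,.2],[.596,-.213,.13])
c=cam('top')
save(cv2.resize(c['color'][120:250,180:500],(800,325),interpolation=cv2.INTER_CUBIC),'t2.png')
```

```text
t 17.6 pos [ 504.4 -410.8  207.3] yaw_y 13.1 tilt 0.66 q [-0.01  0.41  0.86  1.51 -0.32  1.35  1.11]
 to [ 0.55 -0.3   0.2 ] shift mm [97.7 69.4  7. ]
 to [ 0.596 -0.213  0.13 ] shift mm [74.9 63.9 69.9]
```

View pics/t2.png

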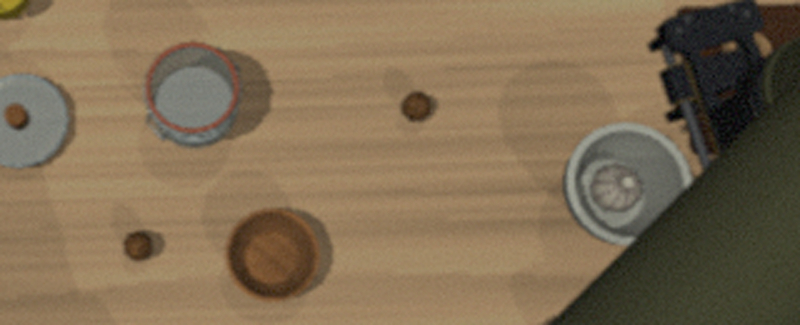

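The garlic stands in the mortar at (615,185). First walnut at (416,105).

>>> arm_command --commands '[[[25, 18, 0, 0], [25, 18, 0, 0], [25, 18, 0, 0], [25, 18, 10, 0], [25, 20, 20, 0], [25, 20, 20, 0], [23, 21, 25, 0], [0, 0, 0, 0], [0, 0, 0, 0]]]' --grip 65

```text
time: 18.55
eef_pos: [0.5921, -0.2079, 0.1232]
orientation: [0.621, 0.784, -0.001, -0.001]
force: [0.6, -0.7, 0.3]
finger_gap: 0.652
finger_force: 0.0
```

```bash
cat >> h.py <<'E'
def blob(x,y,R,zl=.012,zh=.06,name=None):
    c=cam('wrist');P=cloud(c);z=P[...,2]
    if name: save(cv2.resize(c['color'],(640,480)),name)
    m=(z>zl)&(z<zh)&(np.hypot(P[...,0]-x,P[...,1]-y)<R)
    Q=P[m];(cx,cy),r=cv2.minEnclosingCircle(Q[:,:2].astype(np.float32))
    v,u=np.nonzero(m)
    print(m.sum(),'circ',round(cx,4),round(cy,4),round(r,4),'zmax',Q[:,2].max(),'uv',u.min(),u.max(),v.min(),v.max())
    return cx,cy
E
python3 -c "
from h import *
x,y=blob(.596,-.213,.03)
sh([x,y,.004])"
```

```text
717 circ 0.6 -0.2137 0.0159 zmax 0.0378494509980746 uv 246 276 184 214
t 18.6 pos [ 592.  -209.8  124.3] yaw_y 13.1 tilt 0.09 q [-0.32  0.42  0.78  1.65 -0.31  1.2   0.77]
 to [ 0.60002148 -0.21365073  0.004     ] shift mm [ -5.5   7.1 120.3]
```

>>> arm_command --commands '[[[-5, 7, 0, 0], [0, 0, 25, 0], [0, 0, 25, 0], [0, 0, 25, 0], [0, 0, 20, 0], [0, 0, 15, 0], [0, 0, 10, 0], [0, 0, 0, 0], [0, 0, 0, 0]]]'

```text
time: 19.5
eef_pos: [0.6013, -0.213, 0.0053]
orientation: [0.622, 0.783, 0.0, 0.001]
force: [-0.4, -0.3, 0.1]
finger_gap: 0.648
finger_force: 0.0
```

>>> arm_command --commands '[[[0, 0, 0, 0], [0, 0, 0, 0], [0, 0, 0, 0], [0, 0, 0, 0], [0, 0, 0, 0], [0, 0, 0, 0], [0, 0, 0, 0]]]' --grip 0 --grip_force 8

```text
time: 20.2
eef_pos: [0.6009, -0.2124, 0.0049]
orientation: [0.622, 0.783, 0.0, 0.0]
force: [-0.1, 0.5, 3.2]
finger_gap: 0.347
finger_force: 8.0
```

>>> arm_command --commands '[[[0, 0, -10, 0], [0, 0, -20, 0], [0, 0, -35, 0], [0, 0, -40, 0], [0, 0, -40, 0], [0, 0, -45, 0], [0, 0, 0, 0]]]'

```text
time: 20.9
eef_pos: [0.6039, -0.2146, 0.2022]
orientation: [0.622, 0.783, 0.003, 0.005]
force: [0.2, -0.6, -0.7]
finger_gap: 0.344
finger_force: 8.0
```

```bash
python3 -c "
from h import *
sh([.607,.019,.2])"
```

```text
t 20.9 pos [ 603.9 -214.6  202.2] yaw_y 13.1 tilt 0.68 q [-0.33  0.38  0.81  1.54 -0.28  1.33  0.74]
 to [0.607 0.019 0.2  ] shift mm [226.9  55.8   1.6]
```

>>> arm_command --commands '[[[28, 10, 0, 0], [28, 10, 0, 0], [28, 10, 0, 0], [28, 10, 0, 0], [28, 10, 0, 0], [0, 6, 0, 0], [0, 0, 0, 0], [0, 0, 0, 0]]]'

```text
time: 21.7
eef_pos: [0.6231, -0.065, 0.1945]
orientation: [0.623, 0.783, -0.001, 0.0]
force: [-0.4, -0.1, 0.3]
finger_gap: 0.343
finger_force: 8.0
```

Run:
```python
from h import *
c=cam('wrist');hsv=cv2.cvtColor(c['color'],cv2.COLOR_RGB2HSV)
save(cv2.resize(c['color'],(640,480)),'w4.png')
m=cv2.inRange(hsv,(0,140,60),(9,255,255))
v,u=np.nonzero(m)
Q=at_z(c,np.c_[u,v],.078)
k=np.hypot(Q[:,0]-.607,Q[:,1]-.019)<.065;Q=Q[k]
A=np.c_[2*Q[:,:2],np.ones(len(Q))];s=np.linalg.lstsq(A,(Q[:,:2]**2).sum(1),rcond=None)[0];print(len(Q),s[:2],np.sqrt(s[2]+s[0]**2+s[1]**2),Q.min(0),Q.max(0),cv2.minEnclosingCircle(Q[:,:2].astype(np.float32)))
sh([s[0],s[1],.2])
```

```text
171 [0.61305208 0.01724483] 0.04391466057254937 [ 0.56829531 -0.02794492  0.078     ] [0.65781239 0.06395141 0.078     ] ((0.6123390793800354, 0.017854386940598488), 0.046247247606515884)
t 21.8 pos [623.  -65.4 194.6] yaw_y 13.0 tilt 0.06 q [-0.55  0.35  0.77  1.58 -0.25  1.32  0.48]
 to [0.61305208 0.01724483 0.2       ] shift mm [82.7  8.8 -5.5]
```

View pics/w4.png

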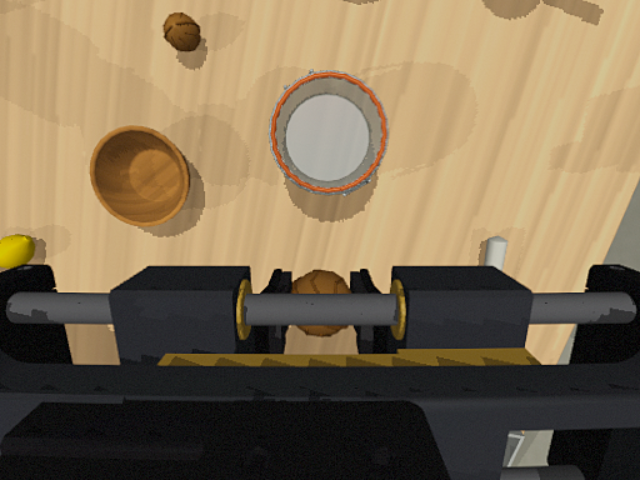

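The wrist view shows the jar ring centred at (329,132), the nut held at (321,302) and the other walnut at (181,32). The jar centre comes out at about (0.612, 0.0175). I go over it with a 14 mm offset to the far side.

>>> arm_command --commands '[[[24, 2, 0, 0], [24, 2, 0, 0], [24, 2, 0, 0], [25, 2, 0, 0], [0, 0, 0, 0], [0, 0, 0, 0], [0, 0, 0, 0]]]'

```text
time: 22.45
eef_pos: [0.6094, 0.0304, 0.1947]
orientation: [0.623, 0.782, -0.0, 0.0]
force: [0.0, -0.4, 0.5]
finger_gap: 0.346
finger_force: 8.0
```

```bash
python3 -c "
from h import *
M=ax();t=np.array([.612,.0175,.2])+M[:,0]*.014
sh(t,[t[0],t[1],.022])"
```

```text
t 22.4 pos [609.4  30.4 194.7] yaw_y 12.9 tilt 0.06 q [-0.7   0.3   0.74  1.62 -0.21  1.3   0.3 ]
 to [0.60887009 0.03114564 0.19998551] shift mm [ 0.8 -0.3 -5.2]
 to [0.60887009 0.03114564 0.022     ] shift mm [  0.2  -0.  178. ]
```

>>> arm_command --commands '[[[1, 0, 30, 0], [0, 0, 30, 0], [0, 0, 30, 0], [0, 0, 20, 0], [0, 0, 15, 0], [0, 0, 15, 0], [0, 0, 12, 0], [0, 0, 10, 0], [0, 0, 10, 0], [0, 0, 0, 0], [0, 0, 0, 0]]]'

```text
time: 23.55
eef_pos: [0.6085, 0.0334, 0.0223]
orientation: [0.622, 0.783, -0.001, -0.0]
force: [-2.1, -1.8, -1.6]
finger_gap: 0.343
finger_force: 10.2
```

>>> arm_command --commands '[[[0, 0, 0, 0], [0, 0, 0, 0], [0, 0, 0, 0], [0, 0, 0, 0]]]' --grip 41

```text
time: 23.95
eef_pos: [0.6069, 0.0332, 0.0221]
orientation: [0.622, 0.783, -0.001, -0.002]
force: [-5.9, -2.6, -0.3]
finger_gap: 0.388
finger_force: 7.0
```

>>> arm_command --commands '[[[0, 0, -10, 0], [0, 0, -20, 0], [0, 0, -35, 0], [0, 0, -40, 0], [0, 0, -40, 0], [0, 0, -35, 0], [0, 0, 0, 0]]]'

```text
time: 24.65
eef_pos: [0.6136, 0.0345, 0.2104]
orientation: [0.622, 0.783, 0.006, 0.004]
force: [0.9, -0.1, 0.0]
finger_gap: 0.406
finger_force: 0.0
```

```bash
python3 -c "
from h import *
sh([.46,.081,.13])"
```

```text
t 24.6 pos [613.6  34.5 210.4] yaw_y 13.1 tilt 0.81 q [-0.71  0.29  0.74  1.6  -0.2   1.32  0.29]
 to [0.46  0.081 0.13 ] shift mm [  80.1 -140.2   78.5]
```

Light wall contact (6 N toward -x), so the jar centre is nearer x = 0.609. Now the second walnut.

>>> arm_command --commands '[[[10, -20, 0, 0], [10, -20, 0, 0], [10, -20, 0, 0], [12, -20, 15, 0], [12, -20, 20, 0], [13, -20, 20, 0], [13, -20, 20, 0], [0, 0, 0, 0], [0, 0, 0, 0]]]' --grip 65

```text
time: 25.55
eef_pos: [0.4552, 0.0808, 0.1283]
orientation: [0.622, 0.783, 0.001, 0.0]
force: [0.4, 0.1, 0.4]
finger_gap: 0.651
finger_force: 0.0
```

```bash
python3 -c "
from h import *
x,y=blob(.459,.081,.03)
sh([x,y,.004])
c=cam('top');save(cv2.resize(c['color'][110:260,180:400],(800,545),interpolation=cv2.INTER_CUBIC),'t3.png')
"
```

```text
698 circ 0.4615 0.0799 0.0159 zmax 0.03790144996456096 uv 246 274 179 208
t 25.6 pos [456.1  80.5 128.8] yaw_y 13.1 tilt 0.19 q [-0.91 -0.03  0.67  2.04  0.02  1.13 -0.02]
 to [0.46152627 0.07987227 0.004     ] shift mm [ -1.9   4.7 124.8]
```

View pics/t3.png

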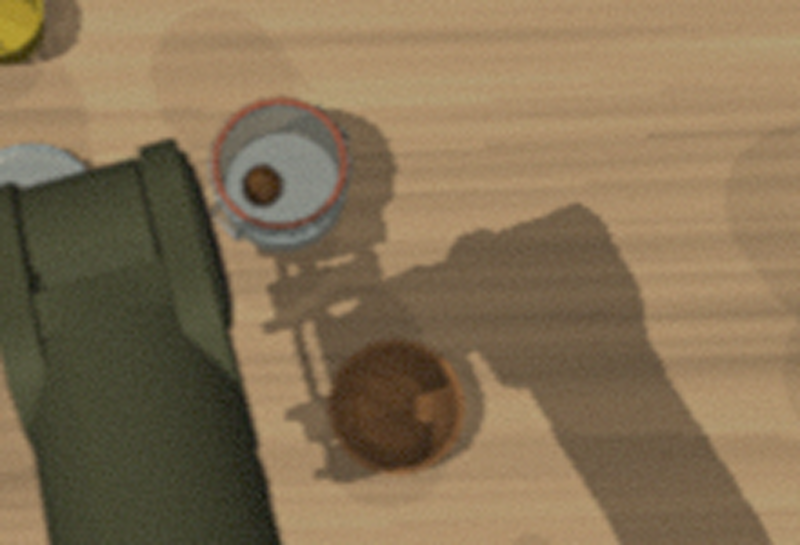

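First nut is in the jar at (262,185), left of centre, so the right half is free for the second.

>>> arm_command --commands '[[[-2, 5, 0, 0], [0, 0, 25, 0], [0, 0, 25, 0], [0, 0, 25, 0], [0, 0, 20, 0], [0, 0, 16, 0], [0, 0, 13, 0], [0, 0, 0, 0], [0, 0, 0, 0]]]'

```text
time: 26.55
eef_pos: [0.4608, 0.0791, 0.0039]
orientation: [0.622, 0.783, 0.0, 0.0]
force: [1.0, 1.3, 0.2]
finger_gap: 0.653
finger_force: 0.0
```

>>> arm_command --commands '[[[0, 0, 0, 0], [0, 0, 0, 0], [0, 0, 0, 0], [0, 0, 0, 0], [0, 0, 0, 0], [0, 0, 0, 0], [0, 0, 0, 0]]]' --grip 0 --grip_force 8

```text
time: 27.25
eef_pos: [0.4601, 0.0795, 0.0039]
orientation: [0.622, 0.783, 0.0, -0.0]
force: [-0.5, 0.4, 3.7]
finger_gap: 0.342
finger_force: 8.0
```

>>> arm_command --commands '[[[0, 0, -10, 0], [0, 0, -20, 0], [0, 0, -35, 0], [0, 0, -40, 0], [0, 0, -40, 0], [0, 0, -45, 0], [0, 0, 0, 0], [0, 0, 0, 0]]]'

```text
time: 28.05
eef_pos: [0.4605, 0.0794, 0.1947]
orientation: [0.622, 0.783, 0.001, 0.0]
force: [-0.7, -0.1, -0.4]
finger_gap: 0.342
finger_force: 8.0
```

```bash
python3 -c "
from h import *
M=ax();t=np.array([.609,.0175,.2])-M[:,0]*.015
sh(t)
c=cam('top');m=cv2.inRange(cv2.cvtColor(c['color'],cv2.COLOR_RGB2HSV),(3,120,20),(20,255,110));m[:,:230]=0;m[:,285:]=0;m[:130]=0;m[185:]=0
n,L,st,ce=cv2.connectedComponentsWithStats(m)
for i in range(1,n):
    if st[i,4]>25: print(st[i],at_z(c,[ce[i]],.03))
"
```

```text
t 28.1 pos [460.5  79.4 194.7] yaw_y 13.1 tilt 0.17 q [-0.93 -0.1   0.67  1.95  0.06  1.27 -0.05]
 to [0.61239605 0.00288951 0.19998222] shift mm [-108.9  130.7   -5. ]
[248 156   9  10  66] [[0.6060266  0.03227176 0.03      ]]
```

>>> arm_command --commands '[[[-18, 22, 0, 0], [-18, 22, 0, 0], [-18, 22, 0, 0], [-18, 22, 0, 0], [-18, 22, 0, 0], [-18, 21, 0, 0], [0, 0, 0, 0], [0, 0, 0, 0], [0, 0, 0, 0]]]'

```text
time: 29.0
eef_pos: [0.6107, 0.0043, 0.1924]
orientation: [0.622, 0.783, -0.001, -0.001]
force: [0.1, 0.3, -0.9]
finger_gap: 0.341
finger_force: 8.0
```

```bash
python3 -c "
from h import *
M=ax();t=np.array([.609,.0175,.2])-M[:,0]*.015
sh(t)"
```

```text
t 29.0 pos [610.7   4.3 192.4] yaw_y 13.1 tilt 0.15 q [-0.71  0.32  0.81  1.62 -0.24  1.31  0.37]
 to [0.61240077 0.0028906  0.1999883 ] shift mm [-1.7  1.4 -7.6]
```

>>> arm_command --commands '[[[-2, 1, 30, 0], [0, 0, 30, 0], [0, 0, 30, 0], [0, 0, 20, 0], [0, 0, 15, 0], [0, 0, 15, 0], [0, 0, 10, 0], [0, 0, 9, 0], [0, 0, 9, 0], [0, 0, 0, 0], [0, 0, 0, 0]]]'

```text
time: 30.1
eef_pos: [0.6136, 0.002, 0.0257]
orientation: [0.622, 0.783, 0.0, 0.0]
force: [0.2, -1.0, -0.7]
finger_gap: 0.344
finger_force: 8.0
```

>>> arm_command --commands '[[[0, 0, 0, 0], [0, 0, 0, 0], [0, 0, 0, 0], [0, 0, 0, 0]]]' --grip 41

```text
time: 30.5
eef_pos: [0.6141, 0.0019, 0.0261]
orientation: [0.622, 0.783, 0.0, 0.001]
force: [1.1, -1.5, 1.1]
finger_gap: 0.406
finger_force: 6.4
```

>>> arm_command --commands '[[[0, 0, -10, 0], [0, 0, -20, 0], [0, 0, -35, 0], [0, 0, -40, 0], [0, 0, -40, 0], [0, 0, -35, 0], [0, 0, 0, 0]]]'

```text
time: 31.2
eef_pos: [0.6162, 0.0014, 0.2118]
orientation: [0.622, 0.783, 0.003, 0.003]
force: [-0.5, -0.4, 0.2]
finger_gap: 0.411
finger_force: 0.0
```

```bash
python3 -c "
from h import *
sh([.595,.0,.2],[.594,.202,.14])"
```

```text
t 31.2 pos [616.2   1.4 211.8] yaw_y 13.1 tilt 0.53 q [-0.71  0.31  0.82  1.59 -0.23  1.33  0.37]
 to [0.595 0.    0.2  ] shift mm [  3.4 -21.1  11.6]
 to [0.594 0.202 0.14 ] shift mm [197.   44.1  60.3]
```

>>> arm_command --commands '[[[25, 4, 0, 0], [25, 3, 0, 0], [25, 3, 0, 0], [25, 3, 0, 0], [25, 3, 10, 0], [25, 3, 20, 0], [25, 3, 20, 0], [25, 3, 20, 0], [0, 0, 0, 0], [0, 0, 0, 0]]]' --grip 55

```text
time: 32.2
eef_pos: [0.5916, 0.2025, 0.1349]
orientation: [0.621, 0.783, -0.001, -0.0]
force: [0.7, -0.4, 1.5]
finger_gap: 0.554
finger_force: 0.0
```

Run:
```python
from h import *
c=cam('top');a=cv2.resize(c['color'][120:200,200:310],(500,364),interpolation=cv2.INTER_CUBIC)
w=cam('wrist');P=cloud(w)
b=cv2.resize(w['color'],(500,375))
im=np.zeros((375,1000,3),np.uint8);im[:364,:500]=a;im[:,500:]=b;save(cv2.resize(im,(800,300)),'t4.png')
for zl,zh,R in((.03,.06,.025),(.012,.03,.06)):
    m=(P[...,2]>zl)&(P[...,2]<zh)&(np.hypot(P[...,0]-.595,P[...,1]-.202)<R);Q=P[m]
    v,u=np.nonzero(m);print(zl,m.sum(),cv2.minEnclosingCircle(Q[:,:2].astype(np.float32)),np.median(Q[:,2]),u.min(),u.max(),v.min(),v.max())
hsv=cv2.cvtColor(w['color'],cv2.COLOR_RGB2HSV);m=cv2.inRange(hsv,(3,120,40),(18,255,255))
n,L,st,ce=cv2.connectedComponentsWithStats(m)
for i in range(1,n):
    if st[i,4]>60: print(st[i],at_z(w,[ce[i]],.045))
sh([.595,.202,.023])
```

```text
0.03 491 ((0.5987911224365234, 0.20215795934200287), 0.01194614265114069) 0.044843674676235235 249 272 181 206
0.012 6330 ((0.5988490581512451, 0.20199334621429443), 0.051284484565258026) 0.01898645524845935 213 307 141 232
[249 180  24  27 494] [[0.59798283 0.2044501  0.045     ]]
t 32.3 pos [593.1 200.8 136.4] yaw_y 13.0 tilt 0.07 q [-0.94  0.39  0.72  1.65 -0.27  1.21  0.06]
 to [0.595 0.202 0.023] shift mm [  0.8   2.  113.4]
```

View pics/t4.png

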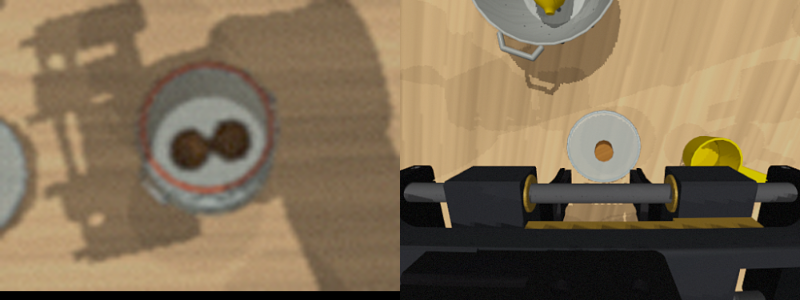

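Left: both walnuts lie side by side in the jar at (190,150) and (231,140). Right: the knob is at (604,151) in the wrist view, world (0.599,0.202). Now the lid.

>>> arm_command --commands '[[[0, 6, 0, 0], [0, 0, 25, 0], [0, 0, 25, 0], [0, 0, 20, 0], [0, 0, 15, 0], [0, 0, 13, 0], [0, 0, 9, 0], [0, 0, 5, 0], [0, 0, 0, 0], [0, 0, 0, 0]]]'

```text
time: 33.3
eef_pos: [0.5988, 0.2041, 0.0242]
orientation: [0.622, 0.783, 0.001, 0.0]
force: [-0.1, -0.9, -0.2]
finger_gap: 0.55
finger_force: 0.0
```

```bash
python3 -c "
from h import *
sh([.5988,.202,.023])"
```

```text
t 33.3 pos [598.8 204.1  24.2] yaw_y 13.1 tilt 0.07 q [-0.89  0.52  0.66  1.72 -0.36  1.02  0.13]
 to [0.5988 0.202  0.023 ] shift mm [-2.  -0.5  1.2]
```

>>> arm_command --commands '[[[-2, 0, 1, 0], [0, 0, 0, 0], [0, 0, 0, 0]]]'

```text
time: 33.6
eef_pos: [0.599, 0.2019, 0.0229]
orientation: [0.622, 0.783, 0.0, 0.0]
force: [-0.6, 0.0, 0.6]
finger_gap: 0.554
finger_force: 0.0
```

>>> arm_command --commands '[[[0, 0, 0, 0], [0, 0, 0, 0], [0, 0, 0, 0], [0, 0, 0, 0], [0, 0, 0, 0], [0, 0, 0, 0], [0, 0, 0, 0]]]' --grip 0 --grip_force 30

```text
time: 34.3
eef_pos: [0.5983, 0.2019, 0.0225]
orientation: [0.622, 0.783, -0.0, -0.0]
force: [-2.2, -0.2, 1.0]
finger_gap: 0.27
finger_force: 30.0
```

>>> arm_command --commands '[[[0, 0, -8, 0], [0, 0, -15, 0], [0, 0, -25, 0], [0, 0, -30, 0], [0, 0, -35, 0], [0, 0, -35, 0], [0, 0, -30, 0], [0, 0, 0, 0], [0, 0, 0, 0]]]'

```text
time: 35.2
eef_pos: [0.5993, 0.2019, 0.2019]
orientation: [0.622, 0.783, 0.001, 0.0]
force: [-0.7, -0.4, -1.3]
finger_gap: 0.263
finger_force: 30.0
```

```bash
python3 -c "
from h import *
sh([.610,.0175,.2])"
```

```text
t 35.2 pos [599.3 201.9 201.9] yaw_y 13.1 tilt 0.15 q [-0.95  0.35  0.74  1.55 -0.24  1.33  0.04]
 to [0.61   0.0175 0.2   ] shift mm [-182.1  -31.3    1.7]
```

>>> arm_command --commands '[[[-20, -3, 0, 0], [-26, -5, 0, 0], [-26, -5, 0, 0], [-26, -5, 0, 0], [-26, -4, 0, 0], [-26, -4, 0, 0], [-20, -3, 0, 0], [-12, -2, 0, 0], [0, 0, 0, 0], [0, 0, 0, 0], [0, 0, 0, 0]]]'

```text
time: 36.3
eef_pos: [0.6096, 0.0195, 0.2001]
orientation: [0.621, 0.784, 0.0, -0.0]
force: [0.1, -0.7, -1.3]
finger_gap: 0.268
finger_force: 30.0
```

```bash
python3 -c "
from h import *
sh([.610,.0175,.11])
w=cam('wrist');P=cloud(w);z=P[...,2];q=get_state()['eef_pos']
m=(z>q[2]-.03)&(z<q[2]+.004)&(np.hypot(P[...,0]-q[0],P[...,1]-q[1])<.07);Q=P[m]
v,u=np.nonzero(m);print(m.sum(),u.min(),u.max(),v.min(),v.max(),np.median(z[m])-q[2])
M=ax();d=(Q-q)@M*1000;print(d.min(0),d.max(0))
A=np.c_[Q[:,:2],np.ones(len(Q))];s=np.linalg.lstsq(A,Q[:,2],rcond=None)[0];print('slope',s[:2])
"
```

```text
t 36.3 pos [609.6  19.5 200.1] yaw_y 13.2 tilt 0.06 q [-0.74  0.31  0.81  1.61 -0.23  1.32  0.34]
 to [0.61   0.0175 0.11  ] shift mm [-2.1 -0.1 90.1]
8917 181 331 150 282 -0.0036929070292513466
[-40.61175113 -48.0040627   -3.93293093] [51.31430377 50.89592388  8.27070657]
slope [ 0.00271342 -0.00623882]
```

>>> arm_command --commands '[[[-2, 0, 15, 0], [0, 0, 25, 0], [0, 0, 20, 0], [0, 0, 15, 0], [0, 0, 10, 0], [0, 0, 7, 0], [0, 0, 5, 0], [0, 0, 5, 0], [0, 0, 0, 0], [0, 0, 0, 0]]]'

```text
time: 37.35
eef_pos: [0.6106, 0.0157, 0.099]
orientation: [0.622, 0.783, 0.0, 0.0]
force: [0.4, 0.1, -1.6]
finger_gap: 0.27
finger_force: 30.0
```

>>> arm_command --commands '[[[0, 0, 2, 0], [0, 0, 2, 0], [0, 0, 2, 0], [0, 0, 1, 0], [0, 0, 0, 0], [0, 0, 0, 0]]]'

```text
time: 37.95
eef_pos: [0.6103, 0.0157, 0.0915]
orientation: [0.622, 0.783, 0.0, 0.0]
force: [-1.0, 0.9, -1.9]
finger_gap: 0.266
finger_force: 30.0
```

>>> arm_command --commands '[[[1.5, 0, 0, 0], [0, 0, 1, 0], [0, 0, 1, 0], [0, 0, 0, 0], [0, 0, 0, 0]]]'

```text
time: 38.45
eef_pos: [0.6099, 0.0171, 0.0895]
orientation: [0.622, 0.783, -0.0, 0.0]
force: [0.5, -0.2, -1.1]
finger_gap: 0.268
finger_force: 30.0
```

>>> arm_command --commands '[[[0, 0, 1, 0], [0, 0, 0, 0], [0, 0, 0, 0], [0, 0, 0, 0]]]'

```text
time: 38.85
eef_pos: [0.61, 0.0172, 0.0886]
orientation: [0.622, 0.783, 0.0, 0.0]
force: [-0.1, 0.2, -0.9]
finger_gap: 0.263
finger_force: 30.0
```

>>> arm_command --commands '[[[0, 0, 0.5, 0], [0, 0, 0.5, 0], [0, 0, 0, 0], [0, 0, 0, 0], [0, 0, 0, 0]]]'

```text
time: 39.35
eef_pos: [0.61, 0.0172, 0.0885]
orientation: [0.622, 0.783, 0.0, -0.0]
force: [-1.7, 0.6, 6.2]
finger_gap: 0.272
finger_force: 30.0
```

Contact of 6 N right at the expected seated height. Releasing.

>>> arm_command --commands '[[[0, 0, -0.5, 0], [0, 0, 0, 0], [0, 0, 0, 0], [0, 0, 0, 0], [0, 0, 0, 0]]]' --grip 50

```text
time: 39.85
eef_pos: [0.6099, 0.0172, 0.088]
orientation: [0.622, 0.783, -0.0, 0.0]
force: [-0.2, 0.3, 0.0]
finger_gap: 0.492
finger_force: 0.0
```

>>> arm_command --commands '[[[0, 0, -10, 0], [0, 0, -20, 0], [0, 0, -30, 0], [0, 0, -35, 0], [-25, 0, -10, 0], [-40, 0, 0, 0], [-40, 0, 0, 0], [0, 0, 0, 0], [0, 0, 0, 0]]]'

```text
time: 40.75
eef_pos: [0.6336, -0.0868, 0.1937]
orientation: [0.623, 0.782, 0.0, 0.0]
force: [-0.4, 1.0, 0.7]
finger_gap: 0.501
finger_force: 0.0
```

Run:
```python
from h import *
w=cam('wrist');P=cloud(w);s=cam('side')
d=np.hypot(P[...,0]-.61,P[...,1]-.0175)
m=(d<.06)&(P[...,2]>.077)&(P[...,2]<.093);Q=P[m]
print(m.sum(),cv2.minEnclosingCircle(Q[:,:2].astype(np.float32)),np.median(Q[:,2]))
A=np.c_[Q[:,:2],np.ones(len(Q))];f=np.linalg.lstsq(A,Q[:,2],rcond=None)[0];print('slope deg',np.degrees(f[:2]))
a=cv2.resize(w['color'],(500,375));b=cv2.resize(s['color'][120:240,170:330],(500,375),interpolation=cv2.INTER_CUBIC)
save(cv2.resize(np.hstack([a,b]),(800,300)),'end.png');sh()
```

```text
8762 ((0.6118891835212708, 0.017712756991386414), 0.05150168389081955) 0.08488852085916329
slope deg [-0.03004758  0.06484004]
t 40.9 pos [633.8 -83.7 193.2] yaw_y 13.2 tilt 0.06 q [-0.55  0.4   0.83  1.55 -0.3   1.33  0.55]
```

View pics/end.png

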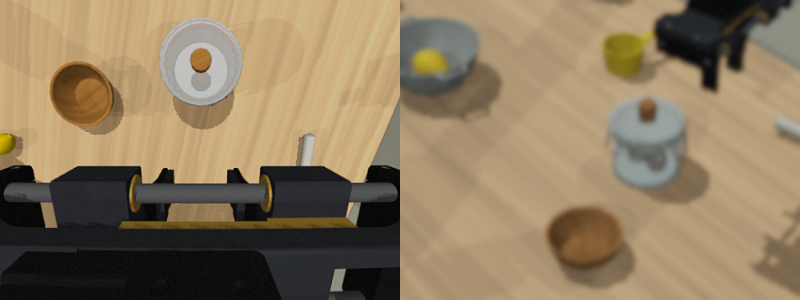

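The lid sits level on the jar: knob at (200,60) in the wrist view and (648,108) in the side view, flange top at 85 mm, slope under 0.1°. The lemon is in the colander at (430,63) in the side view.

```bash
python3 -c "
from station import *
print(finish_job())"
```

```text
the job is handed in; nothing more can be done
None
```

The job is handed in: the lemon is in the colander, the garlic in the mortar, and both walnuts lie side by side in the jar under its level, fully seated lid; the bowl and cup were not touched (about 41 s used).

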